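# Hold an unmeasured filter plate label up in the transmission meter

### The arm

A 6-joint arm with a two-finger parallel gripper is mounted at the origin on the work surface. World frame = base frame: x ahead of the robot, y to its left, z up, the work surface at z = 0. Lengths are in m, angles in rad, forces in N, time in s.
With the tool pointing down it reaches from about 0.275 to 0.775 m from the base axis. Payload 14.6 kg.
Tool frame: the origin (TCP) lies on the mounting face of the last link; the fingertips stand 173 mm ahead of it and the grasp point (between the pads) lies 155 mm ahead of it; z points along the fingers, y is the line along which they close (so a half turn about z gives the same grasp; the last joint's range is limited). The gripper opens to 85 mm and grips with 20 to 120 N. Pads are 22 mm wide; open, the fingers measure 114 mm over their backs; the gripper's body (76 mm by 85 mm) begins 54 mm behind the grasp point. The pads swing forward as they close: fully open they stand 13 mm farther back than shut.
Start: joints at [1.123, 0.263, -0.048, 1.259, 0, 1.415], TCP at [0.152, 0.503, 0.405] pointing down, gripper open.
Joint ranges: [-2.65, 2.65], [-0.89, 1.7], [-1.18, 1.37], [-2.13, 2.11], [-1.35, 1.29], [-3.14, 3.14]. Speed limits (rad/s): [1.89, 1.89, 2.57, 2.79, 3.14, 3.14].

### API

Orientations are given as a unit quaternion [w, x, y, z].
In Python, from workcell import arm, imaging gives the robot as it stands. Calls block until the motion is done:
- arm.move_to(position, orientation): joint-space move of the TCP to a pose.
- arm.move_straight(position, speed=0.15, frame=None, contact_N=None): straight line of the TCP; frame=None keeps the orientation; speed is the mean speed in m/s. With contact_N (N) it stops when the force on the tool has changed by that much, and returns True; else False.
- arm.move_joints(angles): joint-space move.
- arm.set_gripper(opening): finger opening in m; the grip force is fixed at half the most; returns when the fingers have stopped.
- arm.pause(seconds).
- arm.ik(position, orientation): joint angles nearest the present ones, or None.
- arm.sense(): the state.
- imaging.read_camera(name): name is "scene" or "top" or "wrist"; returns the picture (384x512x3 uint8, blue, green, red); there is no depth.
- imaging.camera_model(name): a dict with "vertical_fov" (degrees; the focal length in pixels is half the picture's height over the tangent of half this angle, whatever the lens; pixels are square), "cx", "cy" (the principal point, pixels), "R" (3x3) and "t" (3): a world point X has camera coordinates R X + t. Camera axes: x right, y down, z forward; pixel columns grow to the right and rows downward; lengths in m; the calibration is good to about 2 mm. The wrist camera is an equidistant fisheye: a pixel r from the principal point sees the ray r / f radians off the axis. A picture is of the moment at which its call begins: read the wrist's pose just before it. camera_model takes no time and is no camera call; for the wrist camera it gives the pose at the moment of the call.
A pose or a line that the arm cannot do raises arm.PlanningError and nothing moves.
- arm.hand_in(): hands the job in; it is judged then, once.
The state is a dict: "time_s": time; "joint_pos": joint angles; "dq": joint speeds; "tau": joint torques, N m; "position": TCP position; "ee_rot": TCP orientation; "force": force on the tool from outside, world axes, zero at the start; "torque": the same for the moment, N m; "gripper_width": finger opening in m; "finger_force": force on a finger pad.
Only numpy, scipy, OpenCV 4.12 (cv2) and the standard library are available. Lean on these libraries where they do the work, as an engineer would, in place of code of your own. Each camera call takes 0.05 s, during which the arm holds its last target. There are 200 camera calls.

### The job

Of the two glass filter plates in the black rack, one is not yet measured: it stands with its frosted, notched end up (the measured one stands on its frosted end). Draw that plate out by its frosted end, turn it level with the label facing up, and slide its clear glass straight into the slot of the transmission meter, gently, until the frosted edge is level with the slot's mouth. Finish while still holding it there, steady and not touching the meter, and leave the other plate, the laser level, the case and the carton where they are.

Things in the scene. Friction and masses are not known exactly. Their poses are not given: they have to be found in the camera images.
- plate_mid (a point): Centre of the unmeasured plate: glass, 110 x 30 x 5 mm, about 40 g. z runs along its length to the frosted end, x squarely out of the label face, y across the width. The 50 mm toward +z are frosted white, the other 60 mm clear green glass. A yellow 22 mm square label with dark bars is on the frosted part of the +x face only, its centre 29 mm from plate_mid.
- plate_edge (a point): Middle of the line where the unmeasured plate's frosted part meets the clear part, 5 mm from plate_mid toward the frosted end; axes as plate_mid. The frosted end has a small corner notch, 8 x 8 mm, at its +y corner: seen from the label side with the frosted end up, it is at the top right.
- clear_end (a point): Middle of the clear end face of the unmeasured plate, 55 mm from plate_mid away from the frosted end. Same axes.
- plate: The unmeasured plate as a body; origin and axes as clear_end. At the start it stands upright in an end slot of the rack, its lower 30 mm in the slot, frosted end up, its top 116 mm above the table; the label may face left, right or the robot. The other end slot, 104 mm away across the plate's width, holds the measured plate.
- done_mid (a point): Centre of the measured plate, an equal plate standing in the other end slot with its frosted end and notch down: above the rack show 20 mm of the frosted part and then clear green glass to the top. To be left alone.
- rack: Black plate rack with lime strips, fixed to the bench: a block 50 mm deep (x), 160 mm wide (y), 36 mm high (z), origin in the middle of its underside. Three slots in its top on the y axis, at -52, 0 and +52 mm, each 7 mm by 33 mm and 30 mm deep; the middle one is empty.
- meter: Transmission meter, fixed: light grey base, dark lamp head, 200 mm deep, 150 mm wide, 114 mm high (lamp cap to 119). Origin on the table below the middle of the slot's mouth; x points into the slot, z up. The housing spans x = 0 (flat front face) to 200 mm and 75 mm to either side. A lime line on its top lies above the slot's centre line and starts at the front face; a display is at the back.
- mouth (a point): Centre of the slot's mouth in the meter's front face (lime frame, facing the middle of the bench), 69 mm above the table. x points into the slot, z up. The slot is 44 mm wide, 18 mm high and 75 mm deep, closed at both sides and at the back.
- level_mid (a point): Middle of the laser level, a lime and dark unit 95 mm across and 116 mm high, standing on the bench; the point is 55 mm above the table. To be left alone.
- case_mid (a point): Middle of the black carry case, 110 x 200 mm and 150 mm high, with a handle on top (175 mm). To be left alone.
- carton_mid (a point): Middle of the dark and lime carton, 130 x 110 mm and 150 mm high. To be left alone.

How it is judged:
By the outcome, as a careful person would: the job done as asked, in the order asked, and still so for the second after the job is handed in, while the arm keeps its last pose, push and grip.
It also fails if it takes over 45 s, if anything falls off the work surface, if the arm or the gripper's body presses on something with over 40 N, if the wrist force passes 120 N, or if a joint passes its speed limit or range.

## Working session

There is one attempt and no reset: what is moved stays moved. The work goes in short steps, each a Python script; the robot and the scene stay as the last script left them, time stands still between calls to the robot, and variables do not carry over. Pictures are saved under pics/ and viewed, at most 10 in all, crops included, and the job is handed in when it is done.

```bash
ls; mkdir -p pics
python3 - <<'E'
from workcell import arm, imaging
import cv2
for n in ("scene","top"):
    cv2.imwrite(f"pics/{n}0.png",cv2.resize(imaging.read_camera(n),(800,600),interpolation=cv2.INTER_CUBIC))
    m=imaging.camera_model(n); print(n,m)
s=arm.sense(); print(s["position"],s["ee_rot"],s["time_s"])
print(imaging.camera_model("wrist"))
E
```

```text
pics
scene {'vertical_fov': 42.10549562764406, 'cx': 257.626767243817, 'cy': 187.82211060681837, 'R': array([[ 0.10505287,  0.99443281, -0.00820275],
       [ 0.8645636 , -0.09540312, -0.49338426],
       [-0.49142006,  0.04473963, -0.86977278]]), 't': array([-0.1599701 , -0.53307803,  1.58443218])}
top {'vertical_fov': 51.29020509090215, 'cx': 257.06698952414746, 'cy': 188.22224316089134, 'R': array([[-2.42977942e-02, -9.99703002e-01, -1.87766213e-03],
       [-9.96084178e-01,  2.43694590e-02, -8.49849367e-02],
       [ 8.50054540e-02, -1.94636961e-04, -9.96380467e-01]]), 't': array([0.12477109, 0.63086515, 1.05001752])}
[0.15149944 0.50258556 0.40425074] [-1.56472610e-04  1.45886815e-01  9.89301158e-01 -4.80813512e-04] 0.1
{'vertical_fov': 65.70646984690485, 'cx': 258.8012654357039, 'cy': 189.1743547732363, 'R': array([[ 0.28905708,  0.95731064, -0.00152906],
       [ 0.9142203 , -0.27557155,  0.29708847],
       [ 0.28398459, -0.08727342, -0.95484873]]), 't': array([-0.52296137, -0.03839341,  0.3791915 ])}
```

View pics/scene0.png

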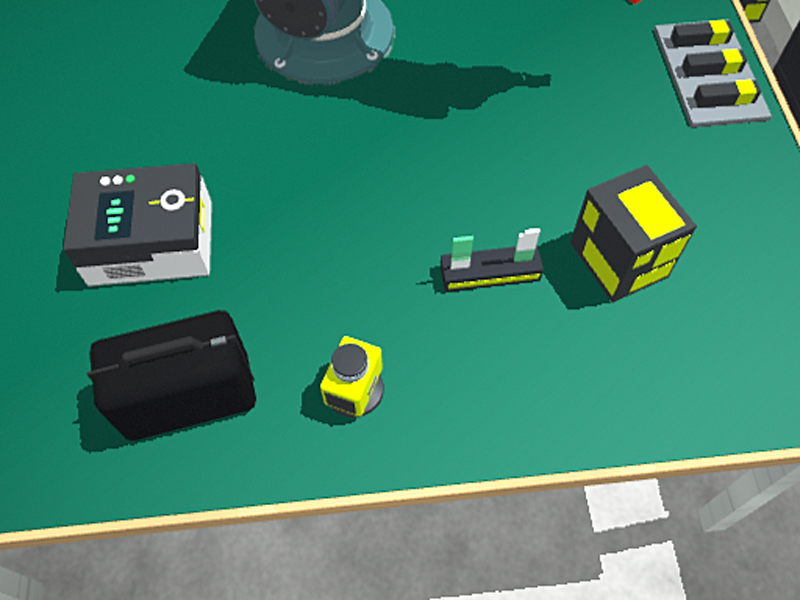

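View pics/top0.png

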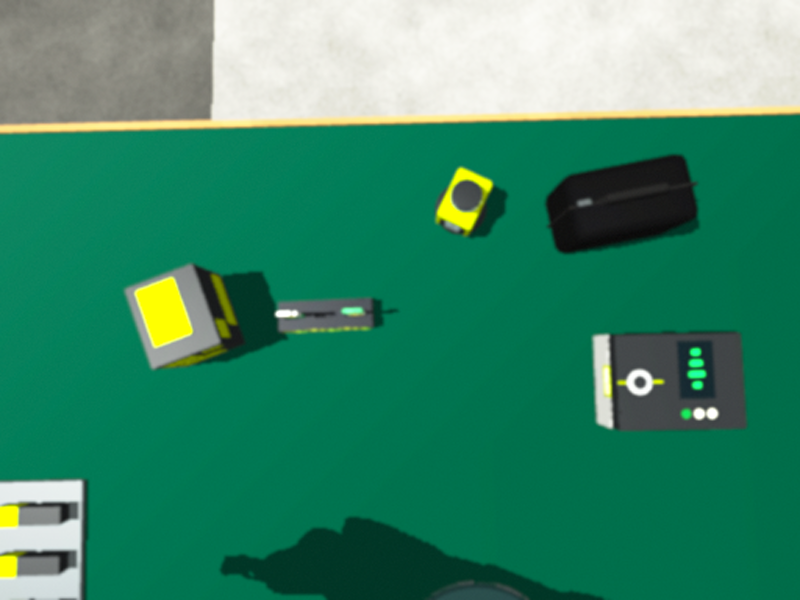

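The scene view shows the plate with its frosted end up at the right slot (≈528,245), label not visible from the far side, and notch at the top left. So its label faces the robot. The top view shows the rack at (325,315), the meter's mouth at (605,380) facing +y, and the carton close to the rack's left end.

Run:
```python
import cv2, numpy as np
im={n:cv2.imread(f"pics/{n}0.png") for n in("scene","top")}
from workcell import imaging
im={n:imaging.read_camera(n) for n in im}
def c(n,x,y,s):
    w,h=400//s,300//s
    return cv2.resize(im[n][y:y+h,x:x+w],(w*s,h*s),interpolation=cv2.INTER_NEAREST)
def p(t): return cv2.copyMakeBorder(t,0,300-t.shape[0],0,400-t.shape[1],cv2.BORDER_CONSTANT)
cv2.imwrite("pics/mos.png",np.vstack([np.hstack([p(c("scene",270,130,4)),p(c("top",165,165,4))]),np.hstack([p(c("scene",38,98,4)),p(c("top",376,200,4))])]))
```

```text
(no output)
```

View pics/mos.png

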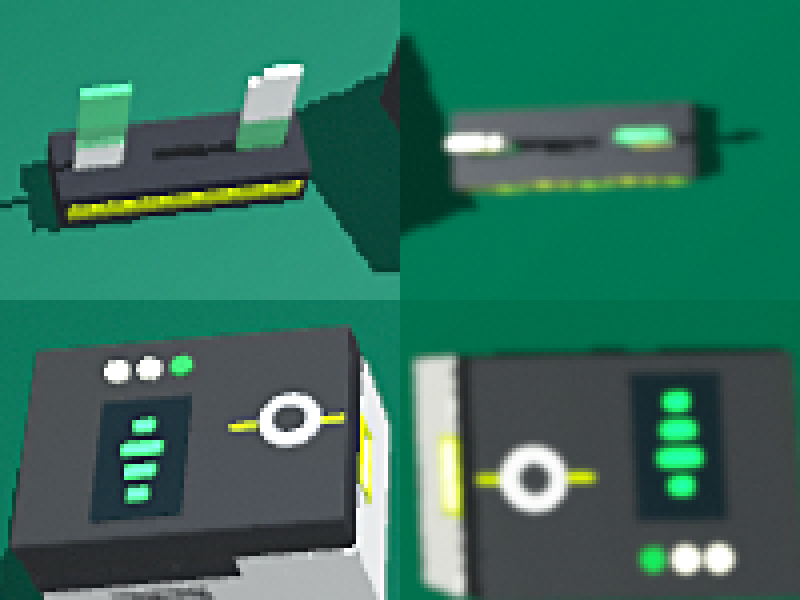

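The mosaic gives corner pixels of the rack and meter in both views, so I'll fit their poses from those.

```bash
cat > h.py <<'E'
import numpy as np, cv2
from scipy.optimize import least_squares
from scipy.spatial.transform import Rotation as Ro
from workcell import arm, imaging
def proj(m,X):
    f=192/np.tan(np.radians(m["vertical_fov"]/2)); c=np.asarray(X)@m["R"].T+m["t"]
    return c[...,:2]/c[...,2:]*f+[m["cx"],m["cy"]]
def projw(m,X):
    f=192/np.tan(np.radians(m["vertical_fov"]/2)); c=np.asarray(X)@m["R"].T+m["t"]
    r=np.linalg.norm(c[...,:2],axis=-1,keepdims=True); return c[...,:2]/r*np.arctan2(r,c[...,2:])*f+[m["cx"],m["cy"]]
def W(p,L):
    c,s=np.cos(p[2]),np.sin(p[2]); L=np.asarray(L,float)
    return np.stack([p[0]+c*L[...,0]-s*L[...,1],p[1]+s*L[...,0]+c*L[...,1],L[...,2]],-1)
def fit(obs,p0):
    """obs: list of (model, projfn, local mm, pixel)"""
    r=lambda p:np.concatenate([fn(m,W(p,np.array(l)/1e3))-u for m,fn,l,u in obs])
    s=least_squares(r,p0,loss="soft_l1",f_scale=1.); return s.x,r(s.x).reshape(-1,2)
E
python3 - <<'E'
from h import *
M={n:imaging.camera_model(n) for n in("scene","top")}
off={"sr":(270,130,0,0,"scene"),"tr":(165,165,400,0,"top"),"sm":(38,98,0,300,"scene"),"tm":(376,200,400,300,"top")}
def o(k,l,u): a=off[k]; return (M[a[4]],proj,l,np.array([(u[0]-a[2])/4+a[0]-.5,(u[1]-a[3])/4+a[1]-.5]))
# rack local x ~ world +x, y ~ world +y (scene right = +y)
rack=[o("sr",(-25,-80,36),(50,132)),o("sr",(25,-80,36),(62,199)),o("sr",(25,80,36),(306,179)),o("sr",(25,-80,0),(66,229)),
 o("tr",(25,80,36),(453,113)),o("tr",(25,-80,36),(694,104)),o("tr",(-25,-80,36),(695,176)),o("tr",(-25,80,36),(456,186))]
met=[o("tm",(0,75,0),(413,357)),o("tm",(0,-75,0),(425,590)),o("tm",(0,0,69),(451,475)),o("tm",(0,75,114),(466,357)),o("tm",(200,75,114),(793,351)),
 o("sm",(200,-75,114),(36,352)),o("sm",(0,-75,114),(352,327)),o("sm",(0,75,114),(355,545)),o("sm",(200,75,114),(12,548)),o("sm",(0,0,69),(366,464))]
for nm,ob,p0 in(("rack",rack,(.5,.1,0)),("meter",met,(.4,-.3,-1.57))):
    p,r=fit(ob,p0); print(nm,p.round(4)); print(r.round(1).tolist())
# carton: top corners z=.15 from overview top picture (800-wide)
m=M["top"]; f=192/np.tan(np.radians(m["vertical_fov"]/2))
for u in((195,264),(126,290),(153,366),(218,346)):
    d=m["R"].T@np.array([((u[0]+.5)*.64-.5-m["cx"])/f,((u[1]+.5)*.64-.5-m["cy"])/f,1]); c=-m["R"].T@m["t"]; print("carton",(c+d*(.15-c[2])/d[2]).round(3))
E
```

```text
rack [0.6038 0.2414 0.0157]
[[-0.6, 0.0], [-0.7, -0.0], [1.0, -1.9], [-2.3, -0.4], [-0.2, -0.6], [-0.5, -0.7], [-0.1, -0.0], [-0.5, -0.1]]
meter [ 0.4818 -0.2211 -1.5717]
[[-0.6, 0.3], [-0.9, -2.5], [-0.5, -0.4], [0.1, -0.7], [-0.4, -1.1], [-0.3, -0.5], [-0.0, -1.1], [-2.4, -7.0], [-0.8, -0.1], [-0.1, -1.2]]
carton [0.678 0.425 0.15 ]
carton [0.64  0.531 0.15 ]
carton [0.524 0.488 0.15 ]
carton [0.552 0.39  0.15 ]
```

```bash
cat >> h.py <<'E'
def plateR(px,pz): return np.column_stack([px,np.cross(pz,px),pz])
def tool(Rp,th,s):  # tool rotation from plate rotation; s=+-1 picks half turn
    z=-np.cos(th)*Rp[:,2]-np.sin(th)*Rp[:,0]; y=s*Rp[:,1]; return np.column_stack([np.cross(y,z),y,z])
def q(R): x=Ro.from_matrix(R).as_quat(); return np.roll(x,1)
def ori(R): return Ro.from_quat(np.roll(R,-1)).as_matrix() if np.size(R)==4 else np.asarray(R)
RACK=np.array([.6038,.2414,.0157]); MET=np.array([.4818,-.2211,-1.5717]); GZ=.035; LF=.155  # grasp GZ from plate_mid
E
python3 - <<'E'
from h import *
P=W(RACK,[0,.052,.061]); cr,sr=np.cos(RACK[2]),np.sin(RACK[2])
R0=plateR(np.array([-cr,-sr,0]),np.array([0,0,1.]))
mx=np.array([np.cos(MET[2]),np.sin(MET[2]),0]); R1=plateR(np.array([0,0,1.]),-mx)
mouth=W(MET,[0,0,.069])
for th in (40,50,60,70,80):
  for s in(1,-1):
    out=[]
    for R,mid in ((R0,P),(R0,P+[0,0,.1]),(R1,mouth-mx*.075),(R1,mouth+mx*.005)):
        T=tool(R,np.radians(th),s); g=mid+R[:,2]*GZ
        j=arm.ik(g-LF*T[:,2],q(T)); out.append(None if j is None else np.round(j,2).tolist())
    print(th,s,out)
E
```

```text
40 1 [[0.44, 0.35, -0.69, -0.13, -0.27, -2.81], [0.44, 0.22, -0.54, 0.16, -0.27, -2.81], [0.03, 0.47, -0.59, 0.54, -0.87, 1.61], [-0.14, 0.43, -0.68, 0.29, -0.86, 1.35]]
40 -1 [[0.44, 0.35, -0.69, -0.13, -0.27, 0.33], [0.44, 0.22, -0.54, 0.16, -0.27, 0.33], [0.03, 0.47, -0.59, 0.54, -0.87, -1.53], [-0.14, 0.43, -0.68, 0.29, -0.86, -1.79]]
50 1 [[0.46, 0.39, -0.86, -0.5, -0.34, -2.84], [0.46, 0.21, -0.72, -0.18, -0.34, -2.84], [-0.04, 0.4, -0.59, 0.55, -0.7, 1.52], [-0.21, 0.38, -0.64, 0.38, -0.68, 1.3]]
50 -1 [[0.46, 0.39, -0.86, -0.5, -0.34, 0.3], [0.46, 0.21, -0.72, -0.18, -0.34, 0.3], [-0.04, 0.4, -0.59, 0.55, -0.7, -1.63], [-0.21, 0.38, -0.64, 0.38, -0.68, -1.84]]
60 1 [[0.49, 0.49, -1.02, -0.94, -0.41, -2.89], [0.49, 0.26, -0.89, -0.57, -0.41, -2.89], [-0.12, 0.36, -0.57, 0.57, -0.52, 1.43], [-0.29, 0.35, -0.59, 0.47, -0.5, 1.24]]
60 -1 [[0.49, 0.49, -1.02, -0.94, -0.41, 0.25], [0.49, 0.26, -0.89, -0.57, -0.41, 0.25], [-0.12, 0.36, -0.57, 0.57, -0.52, -1.71], [-0.29, 0.35, -0.59, 0.47, -0.5, -1.9]]
70 1 [[0.51, 0.68, -1.15, -1.44, -0.46, -2.96], [0.51, 0.38, -1.04, -1.03, -0.46, -2.96], [-0.21, 0.33, -0.54, 0.62, -0.34, 1.35], [-0.37, 0.33, -0.54, 0.57, -0.32, 1.18]]
70 -1 [[0.51, 0.68, -1.15, -1.44, -0.46, 0.18], [0.51, 0.38, -1.04, -1.03, -0.46, 0.18], [-0.21, 0.33, -0.54, 0.62, -0.34, -1.79], [-0.37, 0.33, -0.54, 0.57, -0.32, -1.96]]
80 1 [None, [0.52, 0.59, -1.17, -1.56, -0.5, -3.05], [-0.3, 0.33, -0.51, 0.69, -0.17, 1.27], [-0.45, 0.35, -0.48, 0.67, -0.16, 1.11]]
80 -1 [None, [0.52, 0.59, -1.17, -1.56, -0.5, 0.1], [-0.3, 0.33, -0.51, 0.69, -0.17, -1.88], [-0.45, 0.35, -0.48, 0.67, -0.16, -2.03]]
```

```bash
cat >> h.py <<'E'
TH=np.radians(57)
def setup():
    P=W(RACK,[0,.052,.061]); cr,sr=np.cos(RACK[2]),np.sin(RACK[2])
    R0=plateR(np.array([-cr,-sr,0]),np.array([0,0,1.])); mx=np.array([np.cos(MET[2]),np.sin(MET[2]),0])
    return P,R0,mx,plateR(np.array([0,0,1.]),-mx),W(MET,[0,0,.069])
E
python3 - <<'E'
from h import *
s0=arm.sense(); m=imaging.camera_model("wrist"); T=ori(s0["ee_rot"]); off=T.T@(-m["R"].T@m["t"]-s0["position"]); print("cam in tool",off.round(3),(m["R"]@T).round(2).tolist())
P,R0,mx,R1,mouth=setup()
S=1 if off[0]>0 else -1
T=tool(R0,TH,S); g=P+R0[:,2]*GZ
arm.set_gripper(.055)
arm.move_to(g-(LF+.09)*T[:,2],q(T))
m=imaging.camera_model("wrist"); im=imaging.read_camera("wrist"); cv2.imwrite("pics/w1raw.png",im)
cv2.imwrite("pics/w1.png",cv2.resize(im,(800,600),interpolation=cv2.INTER_CUBIC)); np.save("w1.npy",m,allow_pickle=True)
L=[(0,67,116),(0,37,116),(0,67,36),(0,37,36),(-25,80,36),(-25,-80,36)]
print(S,[(projw(m,W(RACK,np.array(l)/1e3))*1.5625).round().tolist() for l in L],arm.sense()["time_s"])
E
```

```text
cam in tool [ 0.076 -0.001  0.032] [[-0.0, 1.0, 0.0], [-0.95, -0.0, -0.3], [-0.3, -0.0, 0.95]]
1 [[369.0, 285.0], [434.0, 285.0], [377.0, 374.0], [427.0, 374.0], [353.0, 412.0], [619.0, 404.0]] 4.175
```

View pics/w1.png

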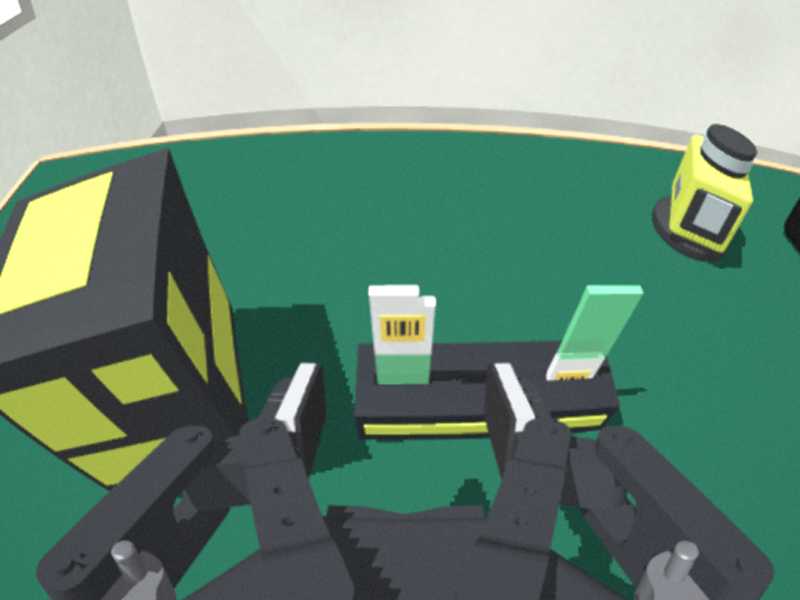

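The wrist view shows the plate centred between the fingers: top edge at (369–435, 288), label facing the robot at (402,328), and notch at the top right. The prediction matches within a few pixels, so I'll make a small correction, grasp and lift.

```bash
cat > g.py <<'E'
import h
from h import *
m=np.load("w1.npy",allow_pickle=True).item()
o=lambda l,u:(m,projw,l,np.array(u)/1.5625)
p,r=fit([o((-2.5,67,116),(369,290)),o((-25,80,36),(357,416)),o((-25,-80,36),(614,407)),o((25,80,36),(359,345)),o((-2.5,67,36),(377,384)),o((-2.5,37,36),(430,383))],RACK)
print(p.round(4),r.round(1).tolist())
h.RACK=(p+h.RACK)/2
P,R0,mx,R1,mouth=setup(); print(P)
T=tool(R0,TH,1); g=P+R0[:,2]*GZ
arm.move_straight(g-LF*T[:,2],speed=.08,frame=q(T))
arm.set_gripper(.02); s=arm.sense(); print(s["gripper_width"],s["finger_force"],s["force"].round(1))
arm.pause(.2)
p0=arm.sense()["position"]
print(arm.move_straight(p0+[0,0,.02],speed=.04),arm.sense()["force"].round(1))
arm.move_straight(p0+[0,0,.11],speed=.1); s=arm.sense(); print(s["gripper_width"],s["force"].round(1),s["time_s"],s["position"],s["ee_rot"])
m=imaging.camera_model("wrist"); im=imaging.read_camera("wrist"); np.save("w2.npy",m,allow_pickle=True)
cv2.imwrite("pics/w2.png",cv2.resize(im,(800,600),interpolation=cv2.INTER_CUBIC))
E
python3 g.py
```

```text
[0.601  0.2406 0.0219] [[0.5, 3.3], [-1.9, 0.5], [4.7, -0.1], [-0.5, -0.9], [0.6, -1.0], [-0.6, -0.6]]
[0.60140748 0.29297831 0.061     ]
0.028556372030498267 58.880417570471764 [-0.6 -0.8  2.2]
False [-0.1  0.5 -0.8]
0.028442166095606496 [-0.2 -0.4 -0.7] 7.6917 [0.47136952 0.29050332 0.28993347] [-0.00424329  0.87903599  0.00839268  0.47666266]
```

View pics/w2.png

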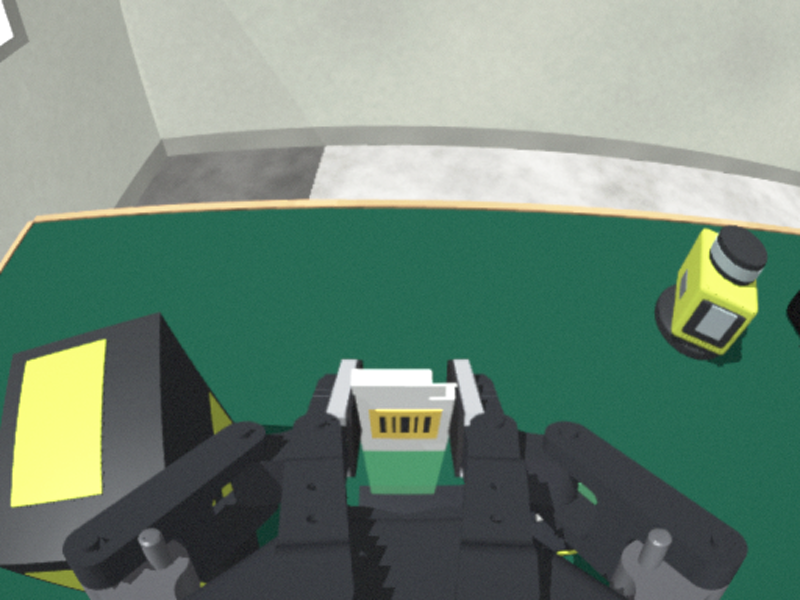

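The wrist view shows the plate held squarely, label corners about (369–443, 409–440), frosted edge at row ≈450. Next I'll estimate its pose in the hand and carry it, turning, to a spot in front of the meter.

```bash
cat > t.py <<'E'
import h
from h import *
h.RACK=(h.RACK+[.601,.2406,.0219])/2
P,R0,mx,R1,mouth=setup()
m=np.load("w2.npy",allow_pickle=True).item(); s=arm.sense(); T=ori(s["ee_rot"]); tp=s["position"]
N0=T.T@R0  # nominal plate in tool
L=np.array([(2.5,-11,40),(2.5,11,40),(2.5,11,18),(2.5,-11,18),(2.5,-15,5),(2.5,15,5),(2.5,-15,55),(2.5,7,55)])/1e3
U=np.array([(370,409),(441,409),(438,439),(370,438),(358,450),(450,451),(352,384),(432,384)])/1.5625
def hand(v): return Ro.from_euler("y",v[0]).as_matrix()@N0, np.array([v[1],v[2],.155+v[3]])-0
def res(v):
    R,g=hand(v); X=(L-[0,0,GZ])@R.T+g; return (projw(m,X@T.T+tp)-U).ravel()
sol=least_squares(res,[0,0,0,0],loss="soft_l1"); print(sol.x.round(4)); print(sol.fun if 0 else res(sol.x).reshape(-1,2).round(1).tolist())
np.save("hand.npy",sol.x)
E
python3 t.py
python3 - <<'E'
from h import *
P,R0,mx,R1,mouth=setup(); T=tool(R1,TH,1); s=arm.sense()
arm.move_straight(s["position"]+[-.05,0,.08],speed=.15)
def tcp(mid): return mid+R1[:,2]*GZ-LF*T[:,2]
hi=mouth-mx*.095+[0,0,.17]
arm.move_to(tcp(hi),q(T)); print(arm.sense()["time_s"],arm.sense()["gripper_width"],arm.sense()["force"].round(1))
arm.move_straight(tcp(mouth-mx*.095),speed=.1,frame=q(T)); s=arm.sense(); print(s["time_s"],s["gripper_width"],s["force"].round(1))
ms=imaging.camera_model("wrist"); np.save("w3.npy",ms,allow_pickle=True); w=imaging.read_camera("wrist"); t=imaging.read_camera("top"); sc=imaging.read_camera("scene")
for n,i in(("w",w),("t",t),("s",sc)): cv2.imwrite(f"pics/{n}3.png",i)
A=cv2.resize(w[130:330,156:356],(600,600),interpolation=cv2.INTER_CUBIC)
B=cv2.resize(t[200:275,340:390],(200,300)); C=cv2.resize(sc[98:173,115:165],(200,300))
cv2.imwrite("pics/m3.png",np.hstack([A,np.vstack([B,C])]))
E
```

```text
[-0.0162 -0.0001  0.0018 -0.0002]
[[-0.8, -0.0], [1.0, -0.1], [-0.0, -0.9], [1.9, -0.2], [3.8, 0.8], [-2.1, 0.2], [-1.0, -0.0], [-0.1, 0.2]]
12.125 0.02872062049651473 [-0.2  0.2 -0.2]
13.975 0.028705907455485926 [-0.2  0.7  0.2]
```

View pics/m3.png

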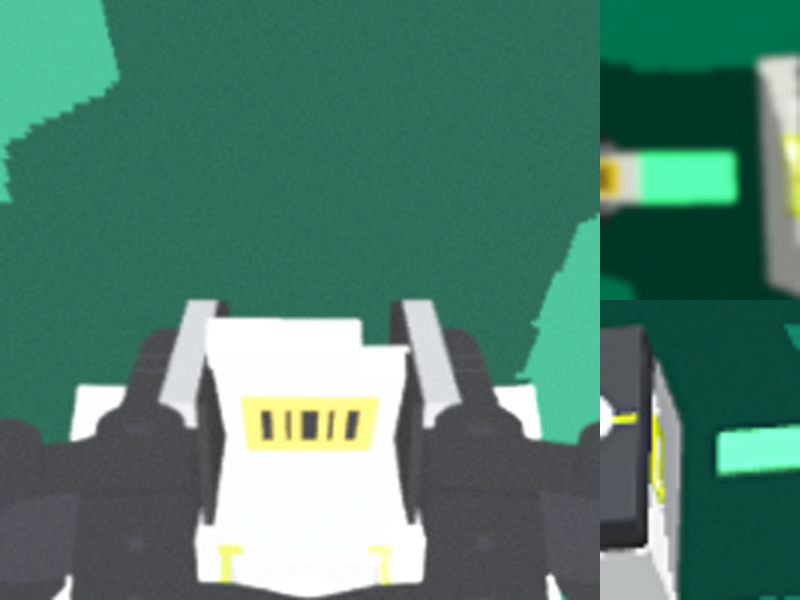

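The mosaic shows the plate level, label up, with the clear end pointing at the lime mouth. In the wrist crop the frame legs at (230,550) and (382,550) are centred on the plate's centre line (≈307). In the top crop the clear end is at column 738 and the mouth at about 790. I'll compare these against predictions.

Run:
```python
from h import *
P,R0,mx,R1,mouth=setup(); s=arm.sense(); T=ori(s["ee_rot"])
print("tcp err",(s["position"]-(mouth-mx*.095+R1[:,2]*GZ-LF*tool(R1,TH,1)[:,2])).round(4), s["time_s"])
M={n:imaging.camera_model(n) for n in("scene","top")}
mid=mouth-mx*.095
pl=lambda l:mid+R1@(np.array(l)/1e3)
mm=lambda l:W(MET,np.array(l)/1e3)
def crop(n,X): u=proj(M[n],X)+.5; return ((u-[340,200])*4+[600,0] if n=="top" else (u-[115,98])*4+[600,300]).round().tolist()
for n in M:
    print(n,"clear end top face",[crop(n,pl((2.5,y,-55))) for y in(-15,15)],"edge",[crop(n,pl((2.5,y,5))) for y in(-15,15)])
    print("  slot corners",[crop(n,mm((0,y,69+z))) for y in(-22,22) for z in(-9,9)],"front bottom",[crop(n,mm((0,y,0))) for y in(-75,75)],"front top",[crop(n,mm((0,y,114))) for y in(-75,75)])
m=np.load("w3.npy",allow_pickle=True).item()
w=lambda X:((projw(m,X)+.5-[156,130])*3).round().tolist()
print("wrist frosted end",[w(pl((2.5,y,55))) for y in(-15,15)],"label",[w(pl((2.5,y,z))) for y in(-11,11) for z in(18,40)],"slot",[w(mm((0,y,69+z))) for y in(-22,22) for z in(-9,9)],"meter bottom",[w(mm((0,y,0))) for y in(-75,75)])
B=cv2.imread("pics/t3.png")[205:260,345:425]; C=cv2.imread("pics/s3.png")[100:155,105:185]; C=cv2.resize(C,(800,550),interpolation=cv2.INTER_CUBIC)
D=cv2.imread("pics/w3.png")[235:355,206:306]
cv2.imwrite("pics/m4.png",np.hstack([np.vstack([cv2.resize(B,(400,275),interpolation=cv2.INTER_CUBIC),cv2.resize(cv2.imread("pics/s3.png")[100:155,105:185],(400,275),interpolation=cv2.INTER_CUBIC)]),cv2.resize(D,(400,480),interpolation=cv2.INTER_CUBIC)[:550] if 0 else cv2.copyMakeBorder(cv2.resize(D,(400,480),interpolation=cv2.INTER_CUBIC),0,70,0,0,cv2.BORDER_CONSTANT)]))
```

```text
tcp err [ 0.0001 -0.      0.0003] 14.125
scene clear end top face [[720.0, 432.0], [719.0, 470.0]] edge [[813.0, 424.0], [814.0, 462.0]]
  slot corners [[662.0, 440.0], [655.0, 423.0], [660.0, 495.0], [653.0, 479.0]] front bottom [[683.0, 429.0], [680.0, 614.0]] front top [[644.0, 323.0], [637.0, 517.0]]
top clear end top face [[733.0, 199.0], [730.0, 151.0]] edge [[638.0, 201.0], [636.0, 154.0]]
  slot corners [[790.0, 207.0], [799.0, 209.0], [787.0, 138.0], [796.0, 139.0]] front bottom [[766.0, 280.0], [755.0, 58.0]] front top [[823.0, 302.0], [810.0, 54.0]]
wrist frosted end [[204.0, 351.0], [418.0, 351.0]] label [[248.0, 451.0], [239.0, 398.0], [373.0, 451.0], [382.0, 397.0]] slot [[236.0, 557.0], [234.0, 615.0], [385.0, 557.0], [387.0, 615.0]] meter bottom [[84.0, 375.0], [537.0, 375.0]]
```

View pics/m4.png

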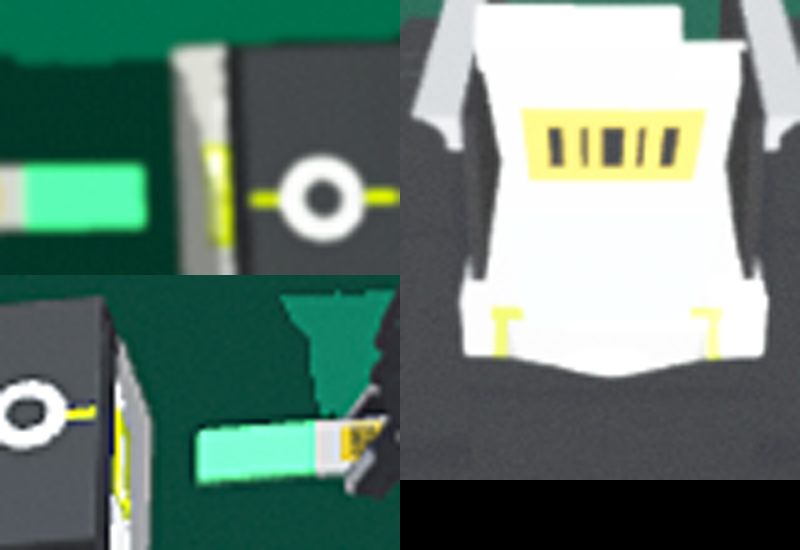

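Predictions agree within about 1–1.5 mm. The slot lies about 1.3 mm toward the plate's −y, so I'll correct that, then slide in with contact sensing to 3 mm short and look.

```bash
cat > ins.py <<'E'
from h import *
P,R0,mx,R1,mouth=setup(); T=tool(R1,TH,1)
tcp=lambda d:mouth+mx*d+R1[:,2]*GZ-LF*T[:,2]-.0013*R1[:,1]
def look(k):
    m=imaging.camera_model("wrist"); w=imaging.read_camera("wrist"); t=imaging.read_camera("top"); sc=imaging.read_camera("scene")
    for n,i in(("w",w),("t",t),("s",sc)): cv2.imwrite(f"pics/{n}{k}.png",i)
    r=lambda i:cv2.resize(i,(400,300),interpolation=cv2.INTER_CUBIC)
    cv2.imwrite(f"pics/m{k}.png",np.hstack([np.vstack([r(t[215:245,360:400]),r(sc[112:142,115:155])]),cv2.resize(w[235:355,216:296],(400,600),interpolation=cv2.INTER_CUBIC)]))
    return m
E
python3 - <<'E'
from ins import *
arm.move_straight(tcp(-.095),speed=.05,frame=q(T)); arm.pause(.2); print(arm.sense()["force"].round(2))
print(arm.move_straight(tcp(-.050),speed=.05,contact_N=4)); 
hit=arm.move_straight(tcp(.002),speed=.03,contact_N=4); s=arm.sense(); print(hit,s["force"].round(2),s["gripper_width"],s["time_s"],(s["position"]-tcp(.002)).round(4))
arm.pause(.2)
m=look(5); w=lambda X:((projw(m,X)+.5-[216,235])*5).round().tolist()
M={n:imaging.camera_model(n) for n in("scene","top")}
E5=lambda y,x=2.5:mouth+mx*.002+R1@np.array([x/1e3,y/1e3-.0013,.005])
print("wrist edge",[w(E5(y)) for y in(-15,15)],"mouth lvl",[w(W(MET,[0,y,.069+.0025])) for y in(-.022,.022)])
for n,o in(("top",(360,215)),("scene",(115,112))): 
    c=lambda X:((proj(M[n],X)+.5-o)*10).round().tolist(); print(n,"edge",[c(E5(y)) for y in(-15,15)],"slot",[c(W(MET,[0,y,.069+z])) for y in(-.022,.022) for z in(-.009,.009)])
E
```

```text
[ 0.19 -0.66 -1.48]
False
False [ 0.42 -0.35 -0.84] 0.02863385357631153 17.5083 [-0.      0.0001 -0.    ]
wrist edge [[87.0, 272.0], [352.0, 272.0]] mouth lvl [[39.0, 280.0], [422.0, 279.0]]
top edge [[277.0, 349.0], [271.0, 230.0]] slot [[275.0, 368.0], [298.0, 373.0], [267.0, 196.0], [289.0, 198.0]]
scene edge [[155.0, 199.0], [152.0, 295.0]] slot [[154.0, 209.0], [138.0, 168.0], [150.0, 348.0], [134.0, 308.0]]
```

View pics/m5.png

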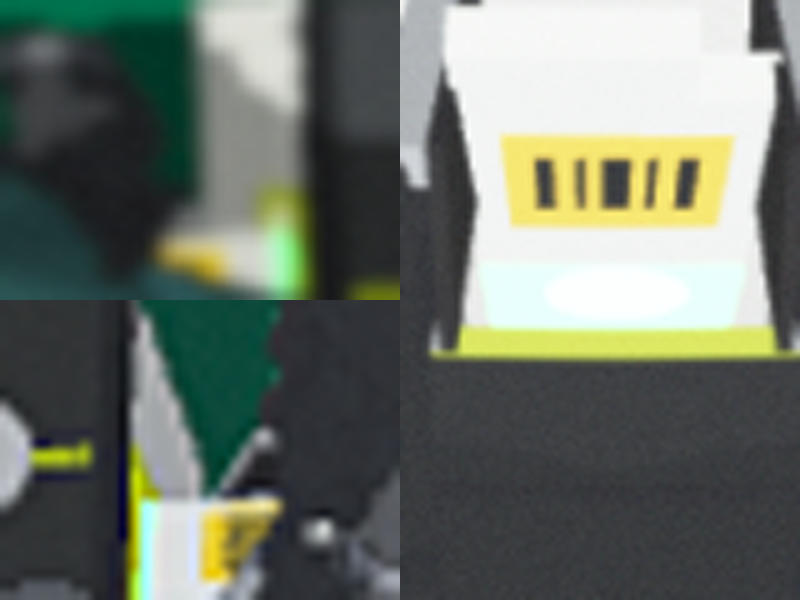

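The wrist crop shows the label at rows 137–226, the frosted edge at row ≈263, clear glass until the lime top bar of the mouth at rows 328–358. So a few mm are left. I'll work out how much from the label, edge and bar rows.

Run:
```python
from ins import *
m=imaging.camera_model("wrist"); w=lambda X:((projw(m,X)+.5-[216,235])*5)
pl=lambda z,x,y,d=.002:mouth+mx*d+R1@np.array([x/1e3,y/1e3-.0013,z/1e3])
print("label rows",[w(pl(z,2.5,0)).round(1).tolist() for z in(40,18,5)],"corners",[w(pl(z,2.5,y)).round().tolist() for z in(40,18) for y in(-11,11)])
print("bar inner/outer",[w(W(MET,[0,0,z])).round(1).tolist() for z in(.078,.081,.082)], [w(W(MET,[x,0,.078])).round(1).tolist() for x in(-.003,.003)])
# fit plate pose in hand (x,z,tilt,y) to the label + edge, in plate-local terms
L=np.array([(2.5,-11,40),(2.5,11,40),(2.5,11,18),(2.5,-11,18),(2.5,-14,5),(2.5,14,5)])/1e3
U=np.array([(501,137),(735,137),(718,226),(514,226),(482,263),(745,263)],float)-[400,0]
W_=np.array([1,1,1,1,0,0])[:,None]
def pts(v): return (Ro.from_rotvec(v[3]*R1[:,1]).apply(L@R1.T)+mouth+mx*.002+R1@(np.array(v[:3])-[0,.0013,0]))
f=lambda v:np.r_[((w(pts(v))-U)*[1,1])[:4].ravel(),(w(pts(v))-U)[4:,1]]
s=least_squares(f,[0,0,0,0]); print("dx,dy,dz(m),tilt",s.x.round(4),s.fun.round(1))
```

```text
label rows [[220.0, 142.2], [219.7, 230.9], [219.5, 273.5]] corners [[101.0, 141.0], [339.0, 141.0], [115.0, 230.0], [324.0, 230.0]]
bar inner/outer [[231.1, 335.4], [231.2, 360.2], [231.2, 368.6]] [[231.3, 327.2], [230.9, 343.3]]
dx,dy,dz(m),tilt [-0.0019 -0.0003 -0.0024  0.0095] [-0.6  0.8 -1.3  0.8  1.7 -2.4  0.4 -2.3  1.6  1.5]
```

Relative measurements from the three views leave 3–4 mm, so I'll advance 3.5 mm with contact sensing and look again.

Run:
```python
from ins import *
hit=arm.move_straight(tcp(.0055),speed=.02,contact_N=4); arm.pause(.3); s=arm.sense(); print(hit,s["force"].round(2),s["gripper_width"],s["time_s"],(s["position"]-tcp(.0055)).round(4))
m=look(6); w=lambda X:((projw(m,X)+.5-[216,235])*5).round(1).tolist()
print("lbl/edge",[w(mouth+mx*.0055+R1@np.array([.0025,-.0013,z])) for z in(.040,.018,.005)],"bar",[w(W(MET,[0,0,z])) for z in(.078,.081)])
im=cv2.imread("pics/w6.png").astype(int)
print("col profile BGR", [(r,im[r,250:262].mean(0).round().astype(int).tolist()) for r in range(278,310)])
```

```text
False [-0.67  0.73  0.01] 0.02833058530293774 18.4833 [0. 0. 0.]
lbl/edge [[220.1, 142.2], [219.7, 231.0], [219.6, 273.5]] bar [[231.4, 325.8], [231.5, 351.1]]
col profile BGR [(278, [114, 232, 246]), (279, [123, 232, 246]), (280, [182, 237, 245]), (281, [240, 244, 243]), (282, [243, 244, 242]), (283, [243, 244, 243]), (284, [243, 244, 242]), (285, [243, 244, 242]), (286, [243, 244, 242]), (287, [246, 249, 244]), (288, [254, 255, 250]), (289, [255, 255, 253]), (290, [255, 255, 253]), (291, [255, 255, 253]), (292, [255, 255, 253]), (293, [255, 255, 253]), (294, [255, 255, 253]), (295, [255, 255, 253]), (296, [255, 255, 249]), (297, [253, 255, 238]), (298, [235, 255, 229]), (299, [137, 246, 222]), (300, [101, 233, 220]), (301, [99, 232, 220]), (302, [99, 232, 220]), (303, [97, 228, 216]), (304, [86, 193, 178]), (305, [70, 104, 98]), (306, [68, 69, 66]), (307, [67, 65, 62]), (308, [68, 65, 63]), (309, [67, 64, 63])]
```

View pics/m6.png

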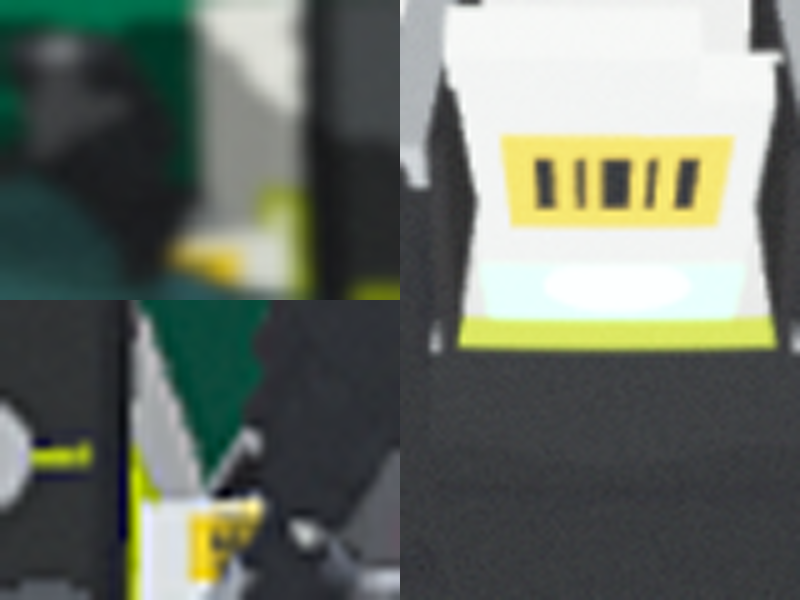

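The frosted edge is level with the mouth to within about 1 mm. In the wrist view the label-to-bar spacing is 94.5 rows against 94.8 predicted. In the scene view the clear strip is about 6 px wide, as expected when level. Contact force is about 0 and the grip is steady, so I'm handing in.

```bash
python3 -c "
from workcell import arm
s=arm.sense(); print(s['force'].round(2),s['time_s']); print(arm.hand_in())"
```

```text
[-0.07  0.34  0.35] 18.6333
the job is handed in; nothing more can be done
None
```

I drew the unmeasured plate out by its frosted end, turned it level with the label up and slid it into the meter. It was handed in at 18.6 s, still held, with its frosted edge level with the mouth to within about 1–1.5 mm by the camera images and no contact felt going in; the other items were not touched, as far as I could see.

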